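# Clear the lazy Susan and pack the bead tube away

## Robot

A 7-joint arm with a two-finger parallel gripper is mounted at the origin on the work surface. World frame = base frame: x ahead of the robot, y to its left, z up, the work surface at z = 0. Lengths are in m, angles in rad, forces in N, time in s.
With the tool pointing down it reaches from about 0.4 to 0.85 m from the base axis. Payload 10.4 kg.
Tool frame: the origin (TCP) lies between the finger pads; the fingertips stand tcp_to_tips ahead of it and the grasp point (between the pads) lies 8 mm behind it (tcp_to_tips is the distance from the TCP to the fingertips, in m); z points along the fingers, y is the line along which they close (so a half turn about z gives the same grasp; the last joint's range is limited). The gripper opens to 85 mm and grips with 20 to 120 N. Pads are 22 mm wide; open, the fingers measure 114 mm over their backs; the gripper's body (76 mm by 85 mm) begins 54 mm behind the grasp point. The pads swing forward as they close: fully open they stand 13 mm farther back than shut.
Start: joints at [-1.366, 0.332, -0.065, 1.46, 0.022, 1.35, -0.088], TCP at [0.141, 0.609, 0.242] pointing down, gripper open.
Joint ranges: [-2.6, 2.6], [-0.5, 2.12], [-1.47, 1.34], [0.16, 2.42], [-1.27, 4.41], [0.06, 2.06], [-2.6, 2.6]. Speed limits (rad/s): [2.22, 2.22, 2.79, 2.79, 3.14, 3.14, 3.14].

## Interface

Orientations are given as a unit quaternion [x, y, z, w].
In Python, from workcell import * gives the robot as it stands.
- The arm moves only by the tool apply_moves, never from a script. Its argument "rows" is a list of rows, each an object of numbers: "x", "y", "z": the shift along the tool's x, y, z in mm; "ax", "ay", "az": the turn, a rotation vector about the tool's x, y, z in degrees; "gripper": the closure, from 0 (fully open) to 1 (shut). A call has 1 to 5 rows; each row shifts and turns the commanded pose from where the row before left it, along the tool's axes as they then stand; what a row does not reach is not made up. A row lasts 1/12 s, in which the tool goes at most 41.7 mm and 7.16 degrees, less where a joint would pass 70% of its speed; a pose out of reach is approached as far as the arm can. A call with a gripper value outside its range is refused whole. The fingers move at their own pace and stop on an object; "newtons" is the grip in N (left out, the last holds). Time passes only in rows, so rows that do not move let the fingers close. It gives the time, the measured TCP pose, the force, the opening and the grip force at its end, in the units of the state.
- get_obs(): the state, without advancing time (a new reading comes with each control period).
- camera(name): name is "scene" or "side" or "wrist"; returns a dict with "color" (480x640x3 uint8, red, green, blue), "fov_y" (degrees; the focal length in pixels is half the picture's height over the tangent of half this angle, whatever the lens; pixels are square), "cx", "cy" (the principal point, pixels), "rvec" (rotation vector, rad) and "tvec" (3), from world to camera coordinates, as OpenCV has them. Camera axes: x right, y down, z forward; pixel columns grow to the right and rows downward; lengths in m; the calibration is good to about 2 mm. A picture is of the moment at which its call begins. There is no depth.
- hand_in(): hands the job in; it is judged then, once.
The state is a dict: "clock": time; "joint_pos": joint angles; "joint_velocities": joint speeds; "tau": joint torques, N m; "position": TCP position; "ee_rot": TCP orientation; "ft_force": force on the tool from outside, world axes, zero at the start; "torque": the same for the moment, N m; "grip_width": opening from 0.0 (shut) to 1.0 (fully open); "grasp_force": force on a finger pad.
Only numpy, scipy, OpenCV 4.12 (cv2) and the standard library are available. Lean on these libraries where they do the work, as an engineer would, in place of code of your own. Each camera call takes 0.05 s, during which the arm holds its last target. There are 200 camera calls.

## Task

Tidy the beading table: first put both wooden offcuts in the waste bin (one lies on the freely spinning lazy Susan, the other in the long front row of the bead organiser). Then lift the tipped-over bead tube off the lazy Susan and lay it flat in that front row, setting it down rather than dropping it, and only then shut the organiser's lid fully. Leave the two squat jars standing on the lazy Susan and the mug and the small bottle where they are.

Things in the scene. Friction and masses are not known exactly. Their poses are not given: they have to be found in the camera images.
- turntable: Lazy Susan: round pale wooden disc, radius 150 mm, that spins freely about its upright axis on a small fixed foot. Origin on the table on the axis, z up; the disc's top is 36 mm above the origin. This entry's yaw is the foot's and does not follow the disc.
- tube: Tipped-over bead tube lying on the lazy Susan: square clear plastic bottle with grey beads fixed inside and a round white cap, 36 x 36 mm, 120 mm long overall, 140 g. Origin in its middle (18 mm above what it lies on); its x axis runs along its length, towards the cap. The square body spans x = -60 to +38 mm, the cap (30 mm diameter) x = +38 to +60 mm.
- offcut_a: Square wooden offcut, 75 x 30 x 30 mm, lying on the lazy Susan. Origin at its centre, x axis along its length.
- offcut_b: Square wooden offcut, 75 x 30 x 30 mm, lying in the organiser's front row. Origin at its centre, x axis along its length.
- jar_a: Squat bead jar with metal lid standing on the lazy Susan, 56 mm diameter, 56 mm high. Origin at the centre of its underside, z up. Stays on the disc.
- jar_b: The other squat bead jar on the lazy Susan, the same as jar_a.
- organiser: Fixed white bead organiser, 200 mm (its x) x 250 mm (its y) x 45 mm high, walls and floor 4 mm, origin under its centre, yaw within 0.15 rad. The long front row, nearest the robot, spans x = -96 to +1 mm and y = -121 to +121 mm, floor 4 mm above the origin; behind it three compartments full of beads. Partitions are 40 mm high.
- front_row (a point): Centre of the floor of the organiser's front row (4 mm above the table); axes as the organiser's, the row runs along y.
- lid (a joint): Angle (rad) of the organiser's clear, white-edged lid: 0 shut, 1.57 upright, 1.45 to 1.7 at the start (top about 260 mm above the table). Hinged on the rim farthest from the robot; stays where it is left (stiff hinge, about 2 N at its edge); shuts by tipping towards the robot and down. 200 mm (hinge to free edge) x 250 mm, 4 mm thick, plus a 60 mm wide lip 13 mm beyond the free edge.
- lid_hinge (a point): Middle of the lid's hinge line, 45 mm above the table at the organiser's far rim; axes as the organiser's, hinge along y.
- lid_edge (a point): Middle of the lid's free edge, 200 mm from the hinge; moves with the lid.
- bin: Fixed open grey waste bin, 140 x 140 mm, 100 mm high, walls and floor 4 mm. Origin under its centre, z up.
- glue: Bystander: small pale bottle, 44 mm diameter, 120 mm high. Origin under its centre.
- mug: Bystander: white mug, 80 mm diameter, 90 mm high. Origin under its centre.
Things that resemble listed ones, but are neither listed nor needed, are in the scene too. What is shaped like the offcut_a but green or yellow is not meant.

How it is judged:
On the way, in this order (a step that is already met when the one before it is completed fails the run):
1. both offcuts lie in the waste bin, let go (x of offcut_a in the frame of bin between -0.068 and 0.068 m and y of offcut_a in the frame of bin between -0.068 and 0.068 m and z of offcut_a in the frame of bin between 0.005 and 0.09 m and x of offcut_b in the frame of bin between -0.068 and 0.068 m and y of offcut_b in the frame of bin between -0.068 and 0.068 m and z of offcut_b in the frame of bin between 0.005 and 0.09 m and contact force between each of offcut_a, offcut_b and the fingers below 0.2 N), for 0.2 s.
2. the bead tube lies flat in the organiser's front row, let go (x of tube in the frame of organiser between -0.09 and -0.005 m and y of tube in the frame of organiser between -0.07 and 0.07 m and z of tube in the frame of organiser between 0.015 and 0.028 m and angle between tube's own x axis and vertical between 1.45 and 1.69 rad and contact force between tube and the fingers below 0.2 N and linear speed of tube below 0.03 m/s), for 0.2 s.
3. the lid is shut (value of joint lid below 0.06 rad), for 0.2 s.
At the end, for the whole second after the job is handed in: Both offcuts rest inside the bin, the bead tube rests flat (within 7 degrees) on the floor of the organiser's front row, the lid is shut to within 0.06 rad, and both jars still stand upright (within 0.15 rad) on the lazy Susan (x of offcut_a in the frame of bin between -0.068 and 0.068 m and y of offcut_a in the frame of bin between -0.068 and 0.068 m and z of offcut_a in the frame of bin between 0.005 and 0.09 m and x of offcut_b in the frame of bin between -0.068 and 0.068 m and y of offcut_b in the frame of bin between -0.068 and 0.068 m and z of offcut_b in the frame of bin between 0.005 and 0.09 m and x of tube in the frame of organiser between -0.09 and -0.005 m and y of tube in the frame of organiser between -0.07 and 0.07 m and z of tube in the frame of organiser between 0.015 and 0.028 m and angle between tube's own x axis and vertical between 1.45 and 1.69 rad and angle between each of jar_a, jar_b's own z axis and vertical below 0.15 rad and horizontal distance between each of jar_a, jar_b and turntable below 0.15 m and z of each of jar_a, jar_b in the frame of turntable above 0.03 m and value of joint lid below 0.06 rad and linear speed of each of offcut_a, offcut_b, tube below 0.03 m/s); the robot touches nothing.
It fails at once if a jar is tipped over or leaves the lazy Susan (angle between any of jar_a, jar_b's own z axis and vertical above 0.5 rad or z of any of jar_a, jar_b in the frame of turntable below 0.02 m).
It fails at once if the bead tube is dropped (moves faster than 0.8 m/s while the fingers do not hold it: a fall of more than about 30 mm) (linear speed of tube above 0.8 m/s and contact force between tube and the fingers below 0.1 N).
It fails at once if the mug or the small bottle is moved by more than 40 mm (distance of any of glue, mug from where it was at the start of the episode above 0.04 m).
It also fails if it takes over 72 s, if anything falls off the work surface, if the arm or the gripper's body presses on something with over 40 N, if the wrist force passes 120 N, or if a joint passes its speed limit or range.

## Working session

There is one attempt and no reset: what is moved stays moved. The work goes in short steps, Python scripts to look and compute and a tool call to move; the robot and the scene stay as the last step left them, time stands still between calls to the robot, and variables do not carry over. Pictures are saved under pics/ and viewed, at most 10 in all, crops included, and the job is handed in when it is done.

Besides the shell and the picture viewer there is one more tool, called after ">>>" in YAML: its name, and indented under it one key for each argument. apply_moves: Moves the arm, as the interface text tells. Its arguments: {"type":"object","properties":{"rows":{"type":"array","items":{"type":"object","properties":{"x":{"type":"number"},"y":{"type":"number"},"z":{"type":"number"},"ax":{"type":"number"},"ay":{"type":"number"},"az":{"type":"number"},"gripper":{"type":"number"}}}},"newtons":{"type":"number"}},"required":["rows"]}

```bash
ls; mkdir -p pics; cat > h.py <<'E'
from workcell import *
import numpy as np, cv2
from scipy.spatial.transform import Rotation as R
def cam(n):
    c=camera(n); c['name']=n; h=c['color'].shape[0]; f=h/2/np.tan(np.radians(c['fov_y'])/2)
    c['K']=np.array([[f,0,c['cx']],[0,f,c['cy']],[0,0,1]]); c['Rm']=cv2.Rodrigues(np.array(c['rvec'],float))[0]; c['t']=np.array(c['tvec'],float).ravel()
    return c
def ray(c,uv,z):
    o=-c['Rm'].T@c['t']; d=c['Rm'].T@np.linalg.solve(c['K'],[uv[0],uv[1],1.]); return o+d*(z-o[2])/d[2]
def proj(c,p):
    q=c['K']@(c['Rm']@np.array(p,float)+c['t']); return q[:2]/q[2]
def save(c,fn): cv2.imwrite('pics/'+fn,c['color'][:,:,::-1])
E
python3 - <<'E'
from h import *
o=get_obs()
print({k:np.round(v,3).tolist() for k,v in o.items()})
for n in ['scene','side']:
    c=cam(n); save(c,n+'0.png'); print(n,c['fov_y'],(-c['Rm'].T@c['t']).round(3))
    np.save(n+'0.npy',c,allow_pickle=True)
import workcell; print([k for k in dir(workcell) if k[0]!='_'])
try: print(tcp_to_tips)
except Exception as e: print(e)
E
```

```text
pics
{'clock': 0.0, 'joint_pos': [-1.366, 0.333, -0.065, 1.461, 0.022, 1.35, -0.088], 'joint_velocities': [-0.001, 0.002, 0.0, 0.001, 0.0, -0.003, -0.001], 'tau': [-0.0, -62.544, 0.049, -39.161, 0.016, 0.01, -0.0], 'position': [0.141, 0.608, 0.242], 'ee_rot': [0.114, 0.994, -0.001, -0.0], 'ft_force': [0.795, 0.026, 0.894], 'torque': [0.034, 0.03, 0.008], 'grasp_force': 0.0, 'grip_width': 1.002}
scene 55.9252393510466 [0.887 0.446 0.972]
side 54.86323046127226 [ 0.241 -0.73   0.643]
['MotionError', 'camera', 'get_obs', 'hand_in', 'tcp_to_tips']
0.011
```

View pics/scene0.png

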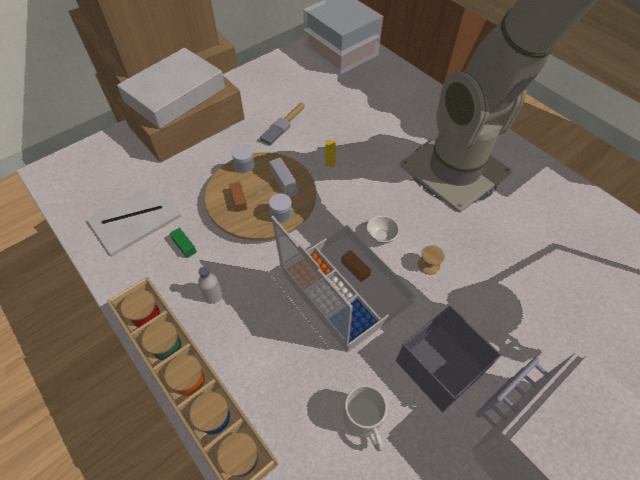

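View pics/side0.png

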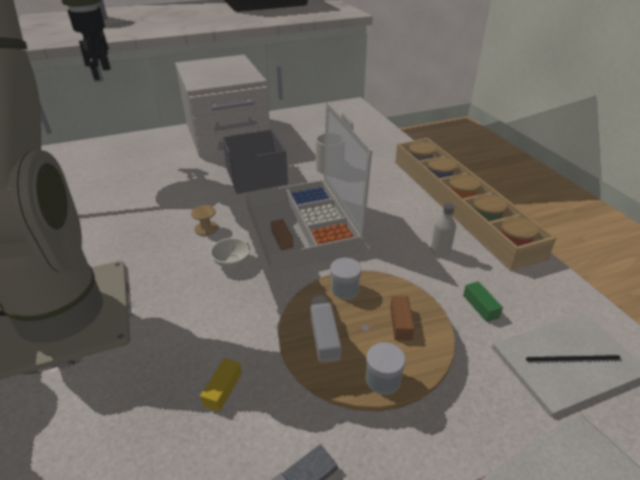

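The scene view shows the disc at about (260,195), the tube at (284,176), offcut_a at (238,196) and the jars at (243,155) and (280,207). Offcut_b is at (356,265), the bin at (449,358), the mug at (366,408) and the glue at (210,287). The side view agrees: tube (325,331), offcut_a (401,317), offcut_b (282,234), jars (346,275) and (385,365).

```bash
python3 - <<'E'
from h import *
C={n:np.load(n+'0.npy',allow_pickle=True).item() for n in ['scene','side']}
for n,boxes in dict(scene=dict(a=(222,175,252,215),b=(335,245,378,285)),side=dict(a=(383,290,420,345),b=(265,215,298,252))).items():
    c=C[n]; hsv=cv2.cvtColor(c['color'],cv2.COLOR_RGB2HSV)
    for k,(x0,y0,x1,y1) in boxes.items():
        s=hsv[y0:y1,x0:x1]; m=((s[...,0]<16)&(s[...,1]>(120 if k=='a' else 100))).astype(np.uint8)
        cs,_=cv2.findContours(m,0,2); ct=max(cs,key=cv2.contourArea)+[x0,y0]
        r=cv2.minAreaRect(ct); z=dict(a=.066,b=.034)[k]
        P=np.array([ray(c,p,z-.01)[:2] for p in ct[:,0]]).astype(np.float32)
        rw=cv2.minAreaRect(P); print(n,k,r[0],cv2.contourArea(ct),'world',np.round(rw[0],3),np.round(rw[1],3),round(rw[2],1))
c=C['scene']
def pr(l,uv,z): print(l,ray(c,uv,z).round(3))
for uv in [(205,200),(317,190),(258,153),(258,238)]: pr('disc',uv,.036)
pr('jar1',(243,152),.092); pr('jar2',(280,201),.092)
pr('tube top end1',(276,161),.072); pr('tube end2',(291,190),.072)
for uv in [(352,229),(413,294),(379,332)]: pr('org rim',uv,.045)
for uv in [(449,310),(499,353),(447,409),(398,353)]: pr('bin',uv,.1)
pr('mug',(366,405),.09); pr('glue',(205,268),.12)
c=C['side']
pr('sjar1',(346,266),.092); pr('sjar2',(386,353),.092)
for uv in [(279,335),(455,335),(368,272),(360,400)]: pr('sdisc',uv,.036)
pr('stube top1',(319,303),.072); pr('stube2',(330,357),.072)
for uv in [(247,197),(223,140),(285,150)]: pr('s',uv,.1)
E
```

```text
scene a (238.0294189453125, 196.11764526367188) 315.5 world [ 0.561 -0.27 ] [0.1   0.033] 67.1
scene b (355.2500305175781, 265.2500305175781) 422.0 world [0.451 0.068] [0.084 0.038] 89.2
side a (401.48992919921875, 314.92999267578125) 614.0 world [ 0.559 -0.275] [0.091 0.034] 68.1
side b (281.7000427246094, 231.9000244140625) 64.0 world [0.451 0.066] [0.076 0.021] 88.7
disc [ 0.63  -0.329  0.036]
disc [ 0.378 -0.168  0.036]
disc [ 0.421 -0.382  0.036]
disc [ 0.592 -0.14   0.036]
jar1 [ 0.478 -0.361  0.092]
jar2 [ 0.502 -0.162  0.092]
tube top end1 [ 0.418 -0.294  0.072]
tube end2 [ 0.449 -0.187  0.072]
org rim [ 0.396 -0.007  0.045]
org rim [0.41  0.218 0.045]
org rim [0.535 0.236 0.045]
bin [0.407 0.307 0.1  ]
bin [0.401 0.433 0.1  ]
bin [0.563 0.44  0.1  ]
bin [0.557 0.305 0.1  ]
mug [0.673 0.337 0.09 ]
glue [ 0.754 -0.096  0.12 ]
sjar1 [ 0.505 -0.162  0.092]
sjar2 [ 0.483 -0.36   0.092]
sdisc [ 0.357 -0.224  0.036]
sdisc [ 0.632 -0.331  0.036]
sdisc [ 0.565 -0.136  0.036]
sdisc [ 0.432 -0.385  0.036]
stube top1 [ 0.434 -0.212  0.072]
stube2 [ 0.41  -0.323  0.072]
s [0.392 0.114 0.1  ]
s [0.399 0.409 0.1  ]
s [0.535 0.293 0.1  ]
```

```bash
python3 - <<'E'
from h import *
C={n:np.load(n+'0.npy',allow_pickle=True).item() for n in ['scene','side']}
a=cv2.resize(C['scene']['color'][140:350,195:435],None,fx=2.5,fy=2.5,interpolation=2)
b=cv2.resize(C['side']['color'][110:400,200:460],None,fx=2,fy=2,interpolation=2)[:,:]
cv2.imwrite('pics/z1.png',a[:,:,::-1]);cv2.imwrite('pics/z2.png',b[:,:,::-1])
E
```

```text
(no output)
```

View pics/z1.png

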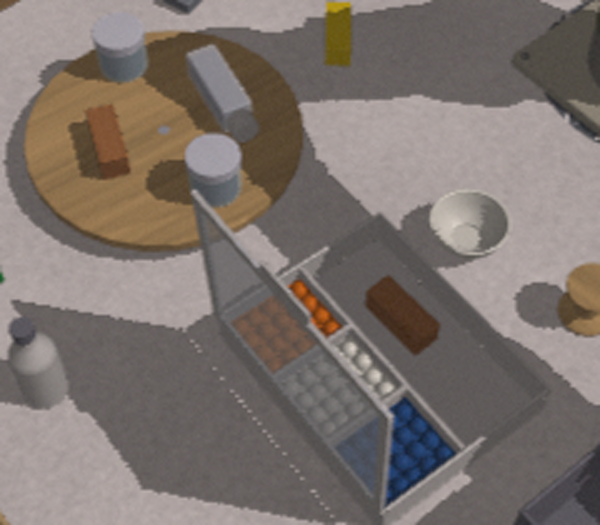

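View pics/z2.png

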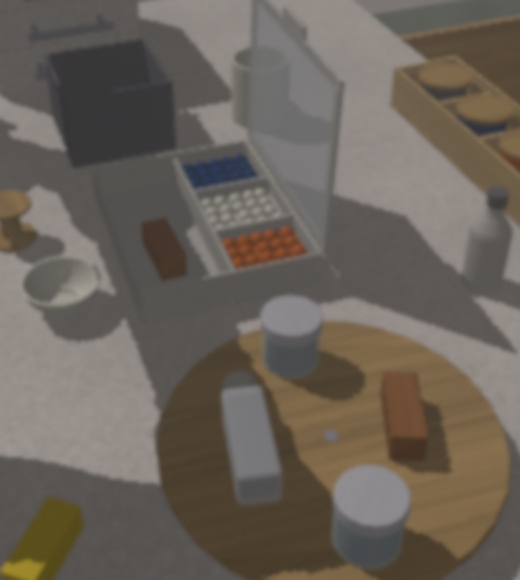

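The two views agree to a few mm:

| Thing | Position (x, y) |
|---|---|
| Turntable axis | about (0.503, -0.26) |
| Jars | (0.504, -0.162) and (0.481, -0.361) |
| Offcut_a | (0.560, -0.272), lying at about 67° |
| Offcut_b | (0.451, 0.067), along y |
| Tube | about (0.43, -0.25), cap towards the organiser |
| Bin | (0.482, 0.371) |

I'll go to offcut_b first.

>>> apply_moves:
  rows:
    - {"x": -27,"y": -29,"z": 1,"gripper": 0.35}
    - {"x": -27,"y": -29,"z": 1}
    - {"x": -27,"y": -29,"z": 1}
    - {"x": -27,"y": -29,"z": 1}
    - {"x": -27,"y": -29,"z": 1}

```text
invalid input at $.rows[0]: expected keys x, y, z, ax, ay, az, gripper
```

>>> apply_moves:
  rows:
    - {"x": -27,"y": -29,"z": 1}
    - {"x": -27,"y": -29,"z": 1}
    - {"x": -27,"y": -29,"z": 1}
    - {"x": -27,"y": -29,"z": 1}
    - {"x": -27,"y": -29,"z": 1}

```text
invalid input at $.rows[0]: expected keys x, y, z, ax, ay, az, gripper
```

>>> apply_moves:
  rows:
    - {"x": -27,"y": -29,"z": 1}
    - {"x": -27,"y": -29,"z": 1}
    - {"x": -27,"y": -29,"z": 1}
    - {"x": -27,"y": -29,"z": 1}
    - {"az": 7}

```text
invalid input at $.rows[0]: expected keys x, y, z, ax, ay, az, gripper
```

>>> apply_moves:
  rows:
    - {"az": 7}
    - {"az": 7}
    - {"az": 7}
    - {"az": 7}
    - {"az": 7}

```text
invalid input at $.rows[0]: expected keys x, y, z, ax, ay, az, gripper
```

>>> apply_moves:
  rows:
    - {"az": 7}
    - {"az": 7}
    - {"az": 7}
    - {"az": 7}
    - {"az": 7}

```text
invalid input at $.rows[0]: expected keys x, y, z, ax, ay, az, gripper
```

```bash
cat >> h.py <<'E'
def st():
    o=get_obs(); M=R.from_quat(o['ee_rot']).as_matrix()
    print('t',round(o['clock'],2),'p',np.round(o['position'],4),'yaw_y',np.degrees(np.arctan2(M[1,1],M[0,1])).round(1),'zax',M[:,2].round(3),'w',round(o['grip_width'],3),'gf',round(o['grasp_force'],1),'F',np.round(o['ft_force'],1),'tips',tcp_to_tips,'j',np.round(o['joint_pos'],2))
    return np.array(o['position']),M
def to(t,yaw=None,n=None):
    "tool-frame shift (mm) to world target, then turn about tool z to bring y-axis to yaw (mod 180)"
    p,M=st(); d=M.T@(np.array(t)-p)*1000; out=np.round(d,1).tolist()
    if yaw is not None:
        a=np.degrees(np.arctan2(M[1,1],M[0,1]))-yaw; a=(a+90)%180-90; out.append(('az',round(a,1)))
    print('to',t,out,'min rows',np.ceil(np.linalg.norm(d)/41.6))
E
python3 - <<'E'
from h import *
st(); c=cam('wrist'); save(c,'w1.png'); np.save('w1.npy',c,allow_pickle=True)
C=np.load('scene0.npy',allow_pickle=True).item()
a=[ray(C,uv,.045) for uv in [(347,226),(413.8,296.8),(349,346)]]
print(np.round(a,3)); 
hsv=cv2.cvtColor(c['color'],cv2.COLOR_RGB2HSV)
m=((hsv[...,0]<16)&(hsv[...,1]>100)).astype(np.uint8); cs,_=cv2.findContours(m,0,2)
for ct in sorted(cs,key=cv2.contourArea)[-4:]:
    P=np.array([ray(c,p,.034)[:2] for p in ct[:,0]]).astype(np.float32); print(cv2.minAreaRect(ct),cv2.minAreaRect(P))
E
```

```text
t 0.1 p [0.1411 0.6086 0.2416] yaw_y 76.9 zax [-0.    -0.001 -1.   ] w 0.998 gf 0.0 F [-0.4  0.4  0.2] tips 0.011 j [-1.37  0.33 -0.06  1.46  0.02  1.35 -0.09]
[[ 0.399 -0.022  0.045]
 [ 0.414  0.224  0.045]
 [ 0.606  0.218  0.045]]
((450.7500305175781, 342.75), (0.7071067094802856, 1.4142134189605713), 45.0) ((0.28891557455062866, 0.6989021897315979), (0.0009290195885114372, 0.0010442008497193456), 77.03458404541016)
((448.75006103515625, 340.2500305175781), (1.4142134189605713, 0.7071067094802856), 45.0) ((0.2862425446510315, 0.6976186037063599), (0.001456615049391985, 0.0006623478839173913), 31.418119430541992)
((450.50006103515625, 371.5000305175781), (1.4142134189605713, 2.8284268379211426), 45.0) ((0.3197217583656311, 0.6946048140525818), (0.001499763922765851, 0.002989595988765359), 39.068058013916016)
((553.5930786132812, 191.1172637939453), (387.1580505371094, 44.678470611572266), 85.2363510131836) ((0.18983393907546997, 0.8011041283607483), (0.3415079414844513, 0.03472945839166641), 0.029946137219667435)
```

View pics/w1.png

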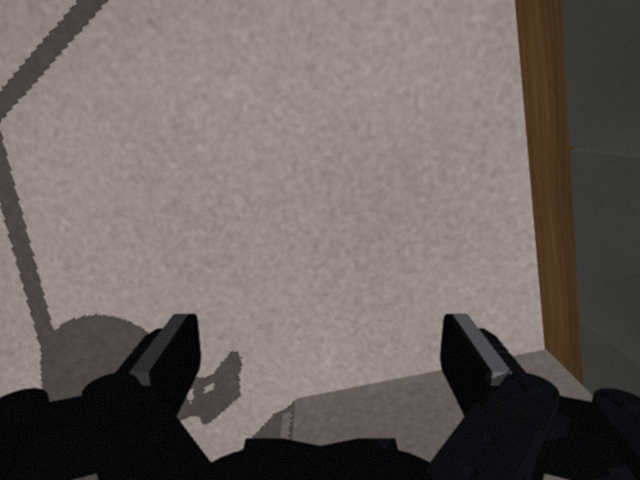

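The wrist view shows only bare table and the fingers at about (180,360) and (460,360), because the move was refused: every row needs all its keys. I'll send it again with full rows.

>>> apply_moves:
  rows:
    - {"x": -27,"y": -29,"z": 1,"ax": 0,"ay": 0,"az": 0,"gripper": 0.35}
    - {"x": -27,"y": -29,"z": 1,"ax": 0,"ay": 0,"az": 0,"gripper": 0.35}
    - {"x": -27,"y": -29,"z": 1,"ax": 0,"ay": 0,"az": 0,"gripper": 0.35}
    - {"x": -27,"y": -29,"z": 1,"ax": 0,"ay": 0,"az": 0,"gripper": 0.35}
    - {"x": -27,"y": -29,"z": 1,"ax": 0,"ay": 0,"az": 0,"gripper": 0.35}

```text
clock: 0.57
position: [0.2405, 0.4352, 0.237]
ee_rot: [0.114, 0.994, -0.0, -0.0]
ft_force: [0.9, -0.4, 1.3]
grip_width: 0.651
grasp_force: 0.0
```

>>> apply_moves:
  rows:
    - {"x": -27,"y": -29,"z": 1,"ax": 0,"ay": 0,"az": 0,"gripper": 0.35}
    - {"x": -27,"y": -29,"z": 1,"ax": 0,"ay": 0,"az": 0,"gripper": 0.35}
    - {"x": -27,"y": -29,"z": 1,"ax": 0,"ay": 0,"az": 0,"gripper": 0.35}
    - {"x": -27,"y": -29,"z": 1,"ax": 0,"ay": 0,"az": 0,"gripper": 0.35}
    - {"x": -27,"y": -29,"z": 1,"ax": 0,"ay": 0,"az": 0,"gripper": 0.35}

```text
clock: 0.98
position: [0.3391, 0.2635, 0.2322]
ee_rot: [0.114, 0.994, 0.0, -0.0]
ft_force: [-0.3, 0.5, 0.5]
grip_width: 0.649
grasp_force: 0.0
```

>>> apply_moves:
  rows:
    - {"x": -27,"y": -29,"z": 1,"ax": 0,"ay": 0,"az": 0,"gripper": 0.35}
    - {"x": -27,"y": -29,"z": 1,"ax": 0,"ay": 0,"az": 0,"gripper": 0.35}
    - {"x": -27,"y": -29,"z": 1,"ax": 0,"ay": 0,"az": 0,"gripper": 0.35}
    - {"x": -27,"y": -29,"z": 1,"ax": 0,"ay": 0,"az": 0,"gripper": 0.35}
    - {"x": 0,"y": 0,"z": 0,"ax": 0,"ay": 0,"az": 7,"gripper": 0.35}

```text
clock: 1.4
position: [0.4204, 0.1211, 0.2284]
ee_rot: [0.173, 0.985, -0.0, 0.001]
ft_force: [-0.5, -0.8, -0.4]
grip_width: 0.653
grasp_force: 0.0
```

>>> apply_moves:
  rows:
    - {"x": 0,"y": 0,"z": 0,"ax": 0,"ay": 0,"az": 7,"gripper": 0.35}
    - {"x": 0,"y": 0,"z": 0,"ax": 0,"ay": 0,"az": 7,"gripper": 0.35}
    - {"x": 0,"y": 0,"z": 0,"ax": 0,"ay": 0,"az": 7,"gripper": 0.35}
    - {"x": 0,"y": 0,"z": 0,"ax": 0,"ay": 0,"az": 7,"gripper": 0.35}
    - {"x": 0,"y": 0,"z": 0,"ax": 0,"ay": 0,"az": 7,"gripper": 0.35}

```text
clock: 1.82
position: [0.4175, 0.1279, 0.2281]
ee_rot: [0.465, 0.885, -0.0, -0.0]
ft_force: [-0.5, 0.5, 0.0]
grip_width: 0.647
grasp_force: 0.0
```

>>> apply_moves:
  rows:
    - {"x": 0,"y": 0,"z": 0,"ax": 0,"ay": 0,"az": 7,"gripper": 0.35}
    - {"x": 0,"y": 0,"z": 0,"ax": 0,"ay": 0,"az": 7,"gripper": 0.35}
    - {"x": 0,"y": 0,"z": 0,"ax": 0,"ay": 0,"az": 7,"gripper": 0.35}
    - {"x": 0,"y": 0,"z": 0,"ax": 0,"ay": 0,"az": 7,"gripper": 0.35}
    - {"x": 0,"y": 0,"z": 0,"ax": 0,"ay": 0,"az": 7,"gripper": 0.35}

```text
clock: 2.23
position: [0.4175, 0.1279, 0.2281]
ee_rot: [0.71, 0.705, -0.0, -0.0]
ft_force: [-0.1, -0.6, 0.1]
grip_width: 0.647
grasp_force: 0.0
```

```bash
cat > look.py <<'E'
from h import *
import sys
def blobs(c,box,z,h=(0,16),s=100,n=2,v=0):
    hsv=cv2.cvtColor(c['color'],cv2.COLOR_RGB2HSV); m=((hsv[...,0]>=h[0])&(hsv[...,0]<=h[1])&(hsv[...,1]>s)&(hsv[...,2]>v)).astype(np.uint8)
    k=np.zeros_like(m); x0,y0,x1,y1=box; k[y0:y1,x0:x1]=1; cs,_=cv2.findContours(m*k,0,2)
    for ct in sorted(cs,key=cv2.contourArea)[-n:]:
        P=np.array([ray(c,p,z)[:2] for p in ct[:,0]]).astype(np.float32); a=cv2.minAreaRect(ct); b=cv2.minAreaRect(P)
        print('px',np.round(a[0]),np.round(a[1]),'world',np.round(b[0],3),np.round(b[1],3),round(b[2],1))
E
python3 - <<'E'
from look import *
c=cam('wrist'); save(c,'w2.png'); np.save('w2.npy',c,allow_pickle=True)
blobs(c,(0,0,640,480),.034,n=4)
to([.451,.067,.1],-2)
E
```

```text
px [197. 155.] [55. 32.] world [0.322 0.176] [0.043 0.025] 87.1
px [155. 149.] [60. 77.] world [0.29  0.182] [0.063 0.044] 60.6
px [359. 278.] [36. 89.] world [0.45  0.072] [0.03  0.081] 0.5
px [470. 341.] [95. 68.] world [0.547 0.011] [0.068 0.083] 87.3
t 2.28 p [0.4175 0.1279 0.2281] yaw_y -0.9 zax [-0. -0. -1.] w 0.651 gf 0.0 F [ 0.1 -0.1 -0.7] tips 0.011 j [-0.76 -0.1   0.34  1.96  0.03  1.27 -0.45]
to [0.451, 0.067, 0.1] [-60.4, 34.5, 128.1, ('az', np.float64(1.1))] min rows 4.0
```

View pics/w2.png

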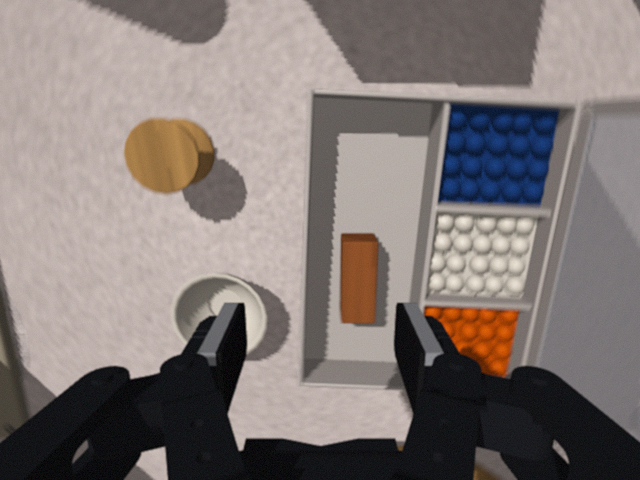

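The wrist view shows offcut_b's top at (359,278), the row's front rim from (313,93) to (303,384) and the partition at x≈446. I'll check finger clearance against the front wall.

```bash
python3 - <<'E'
from look import *
c=np.load('w2.npy',allow_pickle=True).item()
for uv in [(311,93),(301,384),(577,104)]: print('outer rim',ray(c,uv,.045).round(4))
for uv in [(316,97),(306,382)]: print('inner rim',ray(c,uv,.045).round(4))
for uv in [(440,103),(420,308)]: print('part',ray(c,uv,.04).round(4))
for uv in [(342,234),(376,234),(341,321)]: print('off',ray(c,uv,.034).round(4))
E
```

```text
outer rim [0.4113 0.2209 0.045 ]
outer rim [ 0.3992 -0.0232  0.045 ]
outer rim [0.6046 0.2121 0.045 ]
inner rim [0.4149 0.2182 0.045 ]
inner rim [ 0.4037 -0.0212  0.045 ]
part [0.5064 0.2137 0.04  ]
part [0.5021 0.048  0.04  ]
off [0.4352 0.1123 0.034 ]
off [0.4632 0.1121 0.034 ]
off [0.435  0.0331 0.034 ]
```

>>> apply_moves:
  rows:
    - {"x": -20,"y": 11,"z": 33,"ax": 0,"ay": 0,"az": 0,"gripper": 0.5}
    - {"x": -20,"y": 11,"z": 33,"ax": 0,"ay": 0,"az": 0,"gripper": 0.5}
    - {"x": -18,"y": 12,"z": 33,"ax": 0,"ay": 0,"az": 0,"gripper": 0.5}
    - {"x": 0,"y": 0,"z": 34,"ax": 0,"ay": 0,"az": 0,"gripper": 0.5}

```text
clock: 2.62
position: [0.4534, 0.0664, 0.0945]
ee_rot: [0.708, 0.706, 0.001, 0.001]
ft_force: [-0.1, -0.2, -1.0]
grip_width: 0.502
grasp_force: 0.0
```

>>> apply_moves:
  rows:
    - {"x": 3,"y": -1,"z": 26,"ax": 0,"ay": 0,"az": 0,"gripper": 0.5}
    - {"x": 2,"y": -1,"z": 25,"ax": 0,"ay": 0,"az": 0,"gripper": 0.5}
    - {"x": 0,"y": 0,"z": 25,"ax": 0,"ay": 0,"az": 0,"gripper": 0.5}
    - {"x": 0,"y": 0,"z": 0,"ax": 0,"ay": 0,"az": 0,"gripper": 1}
    - {"x": 0,"y": 0,"z": 0,"ax": 0,"ay": 0,"az": 0,"gripper": 1}
  newtons: 40

```text
clock: 3.03
position: [0.4489, 0.0745, 0.0189]
ee_rot: [0.707, 0.707, -0.001, -0.0]
ft_force: [0.9, -0.3, 0.2]
grip_width: 0.341
grasp_force: 43.9
```

>>> apply_moves:
  rows:
    - {"x": 0,"y": 0,"z": 0,"ax": 0,"ay": 0,"az": 0,"gripper": 1}
    - {"x": 0,"y": 0,"z": 0,"ax": 0,"ay": 0,"az": 0,"gripper": 1}
    - {"x": 0,"y": 0,"z": -5,"ax": 0,"ay": 0,"az": 0,"gripper": 1}

```text
clock: 3.28
position: [0.45, 0.0752, 0.0252]
ee_rot: [0.707, 0.707, 0.001, 0.0]
ft_force: [-0.1, -0.1, -0.4]
grip_width: 0.344
grasp_force: 43.9
```

```bash
python3 - <<'E'
from h import *
to([.482,.37,.2],-2)
E
```

```text
t 3.28 p [0.45   0.0752 0.0252] yaw_y -0.0 zax [ 0.001  0.001 -1.   ] w 0.344 gf 43.9 F [-0.1 -0.1 -0.4] tips 0.011 j [-0.66  0.23  0.43  2.13 -0.13  0.8  -0.15]
to [0.482, 0.37, 0.2] [295.0, 32.1, -174.6, ('az', np.float64(2.0))] min rows 9.0
```

>>> apply_moves:
  rows:
    - {"x": 0,"y": 0,"z": -40,"ax": 0,"ay": 0,"az": 0,"gripper": 1}
    - {"x": 0,"y": 0,"z": -40,"ax": 0,"ay": 0,"az": 0,"gripper": 1}
    - {"x": 10,"y": 0,"z": -40,"ax": 0,"ay": 0,"az": 0,"gripper": 1}
    - {"x": 35,"y": 2,"z": -20,"ax": 0,"ay": 0,"az": 0,"gripper": 1}
    - {"x": 41,"y": 3,"z": 0,"ax": 0,"ay": 0,"az": 0,"gripper": 1}

```text
clock: 3.7
position: [0.4578, 0.161, 0.1713]
ee_rot: [0.709, 0.705, 0.005, 0.001]
ft_force: [2.2, 0.4, 0.8]
grip_width: 0.345
grasp_force: 44.0
```

>>> apply_moves:
  rows:
    - {"x": 41,"y": 3,"z": 0,"ax": 0,"ay": 0,"az": 0,"gripper": 1}
    - {"x": 41,"y": 3,"z": 0,"ax": 0,"ay": 0,"az": 0,"gripper": 1}
    - {"x": 41,"y": 3,"z": 0,"ax": 0,"ay": 0,"az": 0,"gripper": 1}
    - {"x": 41,"y": 3,"z": 0,"ax": 0,"ay": 0,"az": 0,"gripper": 1}
    - {"x": 41,"y": 3,"z": 0,"ax": 0,"ay": 0,"az": 0,"gripper": 1}

```text
clock: 4.12
position: [0.4699, 0.3681, 0.1661]
ee_rot: [0.707, 0.707, 0.001, -0.0]
ft_force: [1.0, 0.9, 0.1]
grip_width: 0.341
grasp_force: 44.0
```

```bash
python3 - <<'E'
from h import *
to([.47,.37,.075])
c=cam('scene'); save(c,'s1.png')
hsv=cv2.cvtColor(c['color'],cv2.COLOR_RGB2HSV)
E
```

```text
t 4.12 p [0.4699 0.3681 0.1661] yaw_y -0.0 zax [ 0.001  0.001 -1.   ] w 0.341 gf 44.0 F [1.  0.9 0.1] tips 0.011 j [-0.96  0.32  0.27  1.65 -0.09  1.18 -0.67]
to [0.47, 0.37, 0.075] [1.8, -0.0, 91.1] min rows 3.0
```

>>> apply_moves:
  rows:
    - {"x": 1,"y": 0,"z": 35,"ax": 0,"ay": 0,"az": 0,"gripper": 1}
    - {"x": 1,"y": 0,"z": 35,"ax": 0,"ay": 0,"az": 0,"gripper": 1}
    - {"x": 0,"y": 0,"z": 20,"ax": 0,"ay": 0,"az": 0,"gripper": 1}
    - {"x": 0,"y": 0,"z": 0,"ax": 0,"ay": 0,"az": 0,"gripper": 0.45}
    - {"x": 0,"y": 0,"z": 0,"ax": 0,"ay": 0,"az": 0,"gripper": 0.45}

```text
clock: 4.58
position: [0.4699, 0.3678, 0.0751]
ee_rot: [0.707, 0.707, -0.0, 0.0]
ft_force: [0.2, 0.4, 0.9]
grip_width: 0.555
grasp_force: 0.0
```

>>> apply_moves:
  rows:
    - {"x": 0,"y": 0,"z": -40,"ax": 0,"ay": 0,"az": 0,"gripper": 0.45}
    - {"x": 0,"y": 0,"z": -40,"ax": 0,"ay": 0,"az": 0,"gripper": 0.45}
    - {"x": 0,"y": 0,"z": -40,"ax": 0,"ay": 0,"az": 0,"gripper": 0.45}
    - {"x": -40,"y": 0,"z": -5,"ax": 0,"ay": 0,"az": 0,"gripper": 0.45}
    - {"x": -40,"y": 0,"z": 0,"ax": 0,"ay": 0,"az": 0,"gripper": 0.45}

```text
clock: 5.0
position: [0.4716, 0.2899, 0.2059]
ee_rot: [0.706, 0.708, 0.005, 0.0]
ft_force: [1.4, -1.5, -0.0]
grip_width: 0.549
grasp_force: 0.0
```

>>> apply_moves:
  rows:
    - {"x": -41,"y": 0,"z": 0,"ax": 0,"ay": 0,"az": 0,"gripper": 0.45}
    - {"x": -41,"y": 0,"z": 0,"ax": 0,"ay": 0,"az": 0,"gripper": 0.45}
    - {"x": -41,"y": 0,"z": 0,"ax": 0,"ay": 0,"az": 0,"gripper": 0.45}
    - {"x": -41,"y": 0,"z": 0,"ax": 0,"ay": 0,"az": 0,"gripper": 0.45}
    - {"x": -41,"y": 0,"z": 0,"ax": 0,"ay": 0,"az": 0,"gripper": 0.45}

```text
clock: 5.42
position: [0.4702, 0.0809, 0.2024]
ee_rot: [0.708, 0.707, 0.003, 0.0]
ft_force: [2.3, 0.7, 0.3]
grip_width: 0.551
grasp_force: 0.0
```

>>> apply_moves:
  rows:
    - {"x": -41,"y": 0,"z": 0,"ax": 0,"ay": 0,"az": 0,"gripper": 0.45}
    - {"x": -41,"y": 0,"z": 0,"ax": 0,"ay": 0,"az": 0,"gripper": 0.45}
    - {"x": -41,"y": 0,"z": 0,"ax": 0,"ay": 0,"az": 0,"gripper": 0.45}
    - {"x": -41,"y": 0,"z": 0,"ax": 0,"ay": 0,"az": 0,"gripper": 0.45}
    - {"x": -41,"y": 0,"z": 0,"ax": 0,"ay": 0,"az": 0,"gripper": 0.45}

```text
clock: 5.83
position: [0.4698, -0.1245, 0.2024]
ee_rot: [0.708, 0.707, 0.002, 0.001]
ft_force: [0.4, -0.6, 0.2]
grip_width: 0.552
grasp_force: 0.0
```

```bash
python3 - <<'E'
from look import *
to([.56,-.271,.2],-23)
c=cam('scene'); blobs(c,(398,310,500,410),.034,s=80,n=2)
blobs(c,(222,175,252,215),.056,n=1,s=120)
c=cam('wrist'); save(c,'w3.png'); np.save('w3.npy',c,allow_pickle=True); blobs(c,(0,0,640,480),.066,s=140,n=4)
E
```

```text
t 5.83 p [ 0.4698 -0.1245  0.2024] yaw_y -0.1 zax [ 0.005  0.002 -1.   ] w 0.552 gf 0.0 F [ 0.4 -0.6  0.2] tips 0.011 j [-0.48  0.03  0.67  1.91 -0.02  1.21  0.19]
to [0.56, -0.271, 0.2] [-146.4, 90.3, 2.6, ('az', np.float64(22.9))] min rows 5.0
px [440. 358.] [37. 18.] world [0.47  0.357] [0.076 0.041] 89.5
px [238. 196.] [30. 13.] world [ 0.56  -0.271] [0.102 0.033] 67.1
px [372. 401.] [82. 45.] world [ 0.509 -0.268] [0.035 0.075] 15.6
px [330. 366.] [ 87. 157.] world [ 0.475 -0.24 ] [0.135 0.063] 84.6
px [475. 332.] [128.  79.] world [ 0.583 -0.209] [0.062 0.103] 75.1
px [437.  33.] [132.  71.] world [ 0.539 -0.011] [0.038 0.077] 88.2
```

View pics/w3.png

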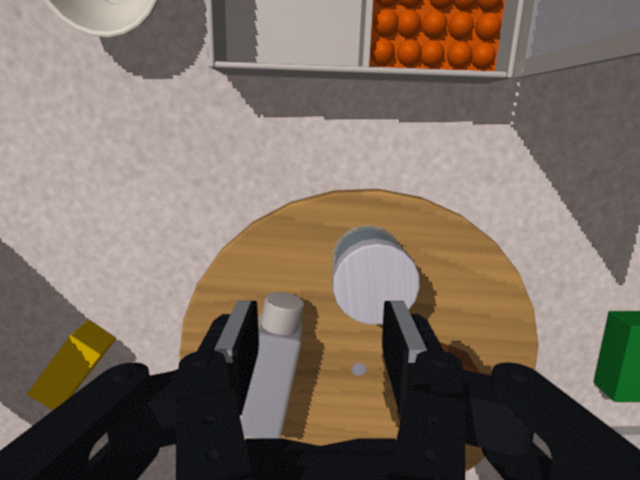

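Offcut_b is in the bin at (0.470, 0.357). The wrist view shows the tube (cap at (283,312)), a jar at (376,280), the disc axis at (359,369) and offcut_a behind the right finger. I'll go above offcut_a.

>>> apply_moves:
  rows:
    - {"x": -29,"y": 18,"z": 0,"ax": 0,"ay": 0,"az": 0,"gripper": 0.3}
    - {"x": -29,"y": 18,"z": 0,"ax": 0,"ay": 0,"az": 0,"gripper": 0.3}
    - {"x": -29,"y": 18,"z": 0,"ax": 0,"ay": 0,"az": 0,"gripper": 0.3}
    - {"x": -29,"y": 18,"z": 0,"ax": 0,"ay": 0,"az": 0,"gripper": 0.3}
    - {"x": -30,"y": 18,"z": 0,"ax": 0,"ay": 0,"az": 0,"gripper": 0.3}

```text
clock: 6.35
position: [0.5611, -0.269, 0.2021]
ee_rot: [0.707, 0.707, 0.002, 0.001]
ft_force: [-0.5, -0.3, 1.7]
grip_width: 0.696
grasp_force: 0.0
```

>>> apply_moves:
  rows:
    - {"x": 0,"y": 0,"z": 16,"ax": 0,"ay": 0,"az": 6,"gripper": 0.3}
    - {"x": 0,"y": 0,"z": 16,"ax": 0,"ay": 0,"az": 6,"gripper": 0.3}
    - {"x": 0,"y": 0,"z": 16,"ax": 0,"ay": 0,"az": 6,"gripper": 0.3}
    - {"x": 0,"y": 0,"z": 16,"ax": 0,"ay": 0,"az": 5,"gripper": 0.3}
    - {"x": 0,"y": 0,"z": 0,"ax": 0,"ay": 0,"az": 0,"gripper": 0.3}

```text
clock: 6.77
position: [0.5591, -0.267, 0.1348]
ee_rot: [0.835, 0.55, 0.0, -0.001]
ft_force: [-0.5, 0.5, -0.7]
grip_width: 0.702
grasp_force: 0.0
```

```bash
python3 - <<'E'
from look import *
to([.559,-.272,.052],-23)
c=cam('side'); save(c,'side2.png'); a=cv2.resize(c['color'][200:420,260:480],None,fx=2.5,fy=2.5,interpolation=2); cv2.imwrite('pics/z3.png',a[:,:,::-1])
blobs(c,(383,280,420,345),.056,n=1,s=120)
E
```

```text
t 6.77 p [ 0.5591 -0.267   0.1348] yaw_y -23.2 zax [-0.001  0.002 -1.   ] w 0.702 gf 0.0 F [-0.5  0.5 -0.7] tips 0.011 j [-0.23  0.5   0.79  1.64 -0.38  1.17  0.25]
to [0.559, -0.272, 0.052] [-4.7, 2.0, 82.8, ('az', np.float64(-0.2))] min rows 2.0
px [401. 317.] [43. 20.] world [ 0.558 -0.277] [0.098 0.033] 66.5
```

View pics/z3.png

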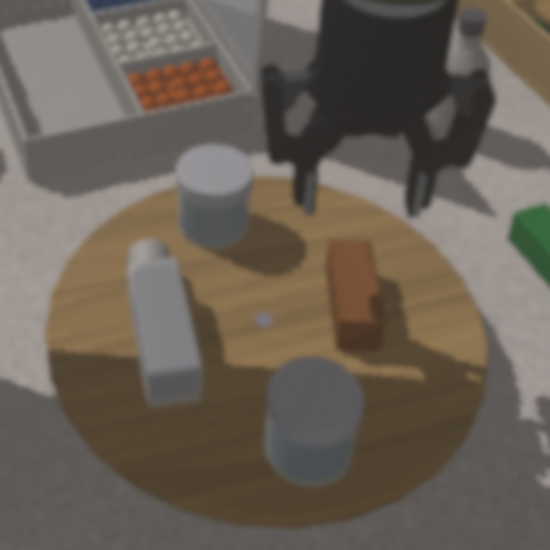

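The gripper straddles offcut_a (crop (355,295)), fingers at (305,195) and (418,195), clear of both jars. I'll go down and grip.

>>> apply_moves:
  rows:
    - {"x": -3,"y": 1,"z": 28,"ax": 0,"ay": 0,"az": 0,"gripper": 0.3}
    - {"x": -2,"y": 1,"z": 28,"ax": 0,"ay": 0,"az": 0,"gripper": 0.3}
    - {"x": 0,"y": 0,"z": 26,"ax": 0,"ay": 0,"az": 0,"gripper": 0.3}
    - {"x": 0,"y": 0,"z": 0,"ax": 0,"ay": 0,"az": 0,"gripper": 0.45}
    - {"x": 0,"y": 0,"z": 0,"ax": 0,"ay": 0,"az": 0,"gripper": 0.55}

```text
clock: 7.23
position: [0.5598, -0.2734, 0.0549]
ee_rot: [0.833, 0.553, 0.0, -0.0]
ft_force: [1.3, 0.1, 0.3]
grip_width: 0.456
grasp_force: 0.0
```

>>> apply_moves:
  rows:
    - {"x": 0,"y": 0,"z": 0,"ax": 0,"ay": 0,"az": 0,"gripper": 0.65}
    - {"x": 0,"y": 0,"z": 0,"ax": 0,"ay": 0,"az": 0,"gripper": 1}
    - {"x": 0,"y": 0,"z": 0,"ax": 0,"ay": 0,"az": 0,"gripper": 1}
    - {"x": 0,"y": 0,"z": 0,"ax": 0,"ay": 0,"az": 0,"gripper": 1}
    - {"x": 0,"y": 0,"z": -10,"ax": 0,"ay": 0,"az": 0,"gripper": 1}

```text
clock: 7.65
position: [0.5595, -0.2734, 0.0643]
ee_rot: [0.834, 0.552, 0.0, 0.0]
ft_force: [-0.7, 1.3, -0.1]
grip_width: 0.341
grasp_force: 39.6
```

```bash
python3 - <<'E'
from look import *
to([.50,-.14,.2],0)
E
```

```text
t 7.65 p [ 0.5595 -0.2734  0.0643] yaw_y -23.0 zax [ 0.001  0.    -1.   ] w 0.341 gf 39.6 F [-0.7  1.3 -0.1] tips 0.011 j [-0.18  0.58  0.74  1.69 -0.45  1.05  0.31]
to [0.5, -0.14, 0.2] [99.6, -106.8, -135.7, ('az', np.float64(-23.0))] min rows 5.0
```

>>> apply_moves:
  rows:
    - {"x": 0,"y": 0,"z": -40,"ax": 0,"ay": 0,"az": 0,"gripper": 1}
    - {"x": 0,"y": 0,"z": -35,"ax": 0,"ay": 0,"az": -6,"gripper": 1}
    - {"x": 0,"y": 0,"z": -35,"ax": 0,"ay": 0,"az": -6,"gripper": 1}
    - {"x": 0,"y": 0,"z": -30,"ax": 0,"ay": 0,"az": -6,"gripper": 1}
    - {"x": 0,"y": 0,"z": 0,"ax": 0,"ay": 0,"az": -5,"gripper": 1}

```text
clock: 8.07
position: [0.5614, -0.2756, 0.212]
ee_rot: [0.706, 0.709, 0.002, 0.005]
ft_force: [0.9, -0.6, -0.3]
grip_width: 0.343
grasp_force: 39.8
```

>>> apply_moves:
  rows:
    - {"x": 30,"y": -18,"z": 0,"ax": 0,"ay": 0,"az": 0,"gripper": 1}
    - {"x": 30,"y": -18,"z": 0,"ax": 0,"ay": 0,"az": 0,"gripper": 1}
    - {"x": 30,"y": -18,"z": 0,"ax": 0,"ay": 0,"az": 0,"gripper": 1}
    - {"x": 30,"y": -18,"z": 0,"ax": 0,"ay": 0,"az": 0,"gripper": 1}
    - {"x": 30,"y": -18,"z": 0,"ax": 0,"ay": 0,"az": 0,"gripper": 1}

```text
clock: 8.48
position: [0.4685, -0.1228, 0.2045]
ee_rot: [0.708, 0.707, 0.001, 0.001]
ft_force: [1.0, 0.7, -0.2]
grip_width: 0.345
grasp_force: 39.9
```

>>> apply_moves:
  rows:
    - {"x": 41,"y": 0,"z": 0,"ax": 0,"ay": 0,"az": 0,"gripper": 1}
    - {"x": 41,"y": 0,"z": 0,"ax": 0,"ay": 0,"az": 0,"gripper": 1}
    - {"x": 41,"y": 0,"z": 0,"ax": 0,"ay": 0,"az": 0,"gripper": 1}
    - {"x": 41,"y": 0,"z": 0,"ax": 0,"ay": 0,"az": 0,"gripper": 1}
    - {"x": 41,"y": 0,"z": 0,"ax": 0,"ay": 0,"az": 0,"gripper": 1}

```text
clock: 8.9
position: [0.4695, 0.0832, 0.2052]
ee_rot: [0.708, 0.707, 0.002, 0.0]
ft_force: [1.8, 0.6, -1.1]
grip_width: 0.343
grasp_force: 39.9
```

>>> apply_moves:
  rows:
    - {"x": 41,"y": 0,"z": 0,"ax": 0,"ay": 0,"az": 0,"gripper": 1}
    - {"x": 41,"y": 0,"z": 0,"ax": 0,"ay": 0,"az": 0,"gripper": 1}
    - {"x": 41,"y": 0,"z": 0,"ax": 0,"ay": 0,"az": 0,"gripper": 1}
    - {"x": 41,"y": 0,"z": 0,"ax": 0,"ay": 0,"az": 0,"gripper": 1}
    - {"x": 41,"y": 0,"z": 0,"ax": 0,"ay": 0,"az": 0,"gripper": 1}

```text
clock: 9.32
position: [0.4699, 0.2883, 0.2053]
ee_rot: [0.708, 0.707, 0.001, 0.0]
ft_force: [0.5, 0.1, 0.3]
grip_width: 0.341
grasp_force: 39.9
```

```bash
python3 - <<'E'
from look import *
to([.492,.374,.1],0)
E
```

```text
t 9.32 p [0.4699 0.2883 0.2053] yaw_y -0.1 zax [ 0.002  0.002 -1.   ] w 0.341 gf 39.9 F [0.5 0.1 0.3] tips 0.011 j [-0.94  0.19  0.35  1.73 -0.07  1.23 -0.58]
to [0.492, 0.374, 0.1] [85.5, 21.8, 105.4, ('az', np.float64(-0.1))] min rows 4.0
```

>>> apply_moves:
  rows:
    - {"x": 40,"y": 10,"z": 0,"ax": 0,"ay": 0,"az": 0,"gripper": 1}
    - {"x": 40,"y": 10,"z": 0,"ax": 0,"ay": 0,"az": 0,"gripper": 1}
    - {"x": 6,"y": 2,"z": 38,"ax": 0,"ay": 0,"az": 0,"gripper": 1}
    - {"x": 0,"y": 0,"z": 40,"ax": 0,"ay": 0,"az": 0,"gripper": 1}
    - {"x": 0,"y": 0,"z": 40,"ax": 0,"ay": 0,"az": 0,"gripper": 1}

```text
clock: 9.73
position: [0.4927, 0.3739, 0.086]
ee_rot: [0.707, 0.707, 0.002, 0.0]
ft_force: [0.4, -0.2, -1.6]
grip_width: 0.34
grasp_force: 39.9
```

>>> apply_moves:
  rows:
    - {"x": 0,"y": 0,"z": 0,"ax": 0,"ay": 0,"az": 0,"gripper": 0.5}
    - {"x": 0,"y": 0,"z": 0,"ax": 0,"ay": 0,"az": 0,"gripper": 0.5}
    - {"x": 0,"y": 0,"z": -40,"ax": 0,"ay": 0,"az": 0,"gripper": 0.4}
    - {"x": 0,"y": 0,"z": -40,"ax": 0,"ay": 0,"az": 0,"gripper": 0.4}
    - {"x": 0,"y": 0,"z": -40,"ax": 0,"ay": 0,"az": 0,"gripper": 0.4}

```text
clock: 10.15
position: [0.4928, 0.3723, 0.2116]
ee_rot: [0.708, 0.706, 0.002, 0.0]
ft_force: [0.5, 0.6, -0.9]
grip_width: 0.597
grasp_force: 0.0
```

>>> apply_moves:
  rows:
    - {"x": -40,"y": -6,"z": 0,"ax": 0,"ay": 0,"az": 0,"gripper": 0.3}
    - {"x": -40,"y": -6,"z": 0,"ax": 0,"ay": 0,"az": 0,"gripper": 0.3}
    - {"x": -40,"y": -6,"z": 0,"ax": 0,"ay": 0,"az": 0,"gripper": 0.3}
    - {"x": -40,"y": -6,"z": 0,"ax": 0,"ay": 0,"az": 0,"gripper": 0.3}
    - {"x": -40,"y": -6,"z": 0,"ax": 0,"ay": 0,"az": 0,"gripper": 0.3}

```text
clock: 10.57
position: [0.4625, 0.1707, 0.2097]
ee_rot: [0.708, 0.706, 0.003, 0.0]
ft_force: [1.6, -0.6, -0.1]
grip_width: 0.702
grasp_force: 0.0
```

>>> apply_moves:
  rows:
    - {"x": -41,"y": -6,"z": 0,"ax": 0,"ay": 0,"az": 0,"gripper": 0.3}
    - {"x": -41,"y": -6,"z": 0,"ax": 0,"ay": 0,"az": 0,"gripper": 0.3}
    - {"x": -41,"y": -6,"z": 0,"ax": 0,"ay": 0,"az": 0,"gripper": 0.3}
    - {"x": -41,"y": -6,"z": 0,"ax": 0,"ay": 0,"az": 0,"gripper": 0.3}
    - {"x": -41,"y": -6,"z": 0,"ax": 0,"ay": 0,"az": 0,"gripper": 0.3}

```text
clock: 10.98
position: [0.432, -0.035, 0.2092]
ee_rot: [0.708, 0.706, 0.003, 0.001]
ft_force: [1.7, -0.4, -0.4]
grip_width: 0.702
grasp_force: 0.0
```

```bash
python3 - <<'E'
from look import *
st()
c=cam('scene'); save(c,'s2.png'); np.save('s2.npy',c,allow_pickle=True); blobs(c,(398,310,500,410),.034,s=80,n=3)
b=cam('side'); np.save('sd2.npy',b,allow_pickle=True)
z=np.hstack([cv2.resize(c['color'][140:250,195:325],(390,330),interpolation=2),cv2.resize(c['color'][300:410,390:510],(360,330),interpolation=2)])
z2=cv2.resize(b['color'][260:410,270:470],(440,330),interpolation=2)
im=np.zeros((600,750,3),np.uint8); im[:330]=z; 
im[330:,:360]=cv2.resize(z2,(360,270)); cv2.imwrite('pics/z4.png',im[:,:,::-1])
E
```

```text
t 10.98 p [ 0.432  -0.035   0.2092] yaw_y -0.1 zax [ 0.006  0.003 -1.   ] w 0.702 gf 0.0 F [ 1.7 -0.4 -0.4] tips 0.011 j [-0.66 -0.13  0.6   2.01  0.07  1.23 -0.09]
px [439. 362.] [42. 26.] world [0.478 0.362] [0.085 0.06 ] 89.4
```

View pics/z4.png

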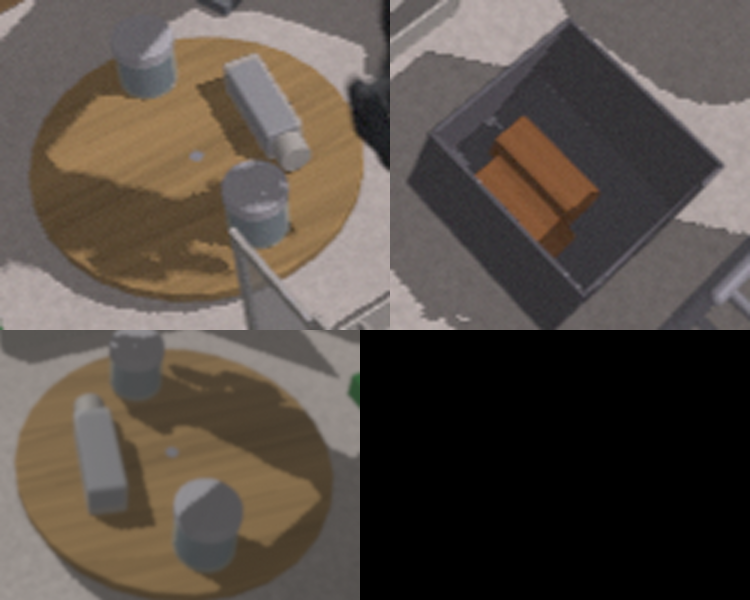

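Both offcuts lie in the bin (crop (520,180)). The tube's top corners in the scene crop are at (225,67), (257,55), (300,122) and (262,138). In the side crop they are at (75,402), (107,402), (122,490) and (90,492).

```bash
python3 - <<'E'
from look import *
c=np.load('s2.npy',allow_pickle=True).item(); b=np.load('sd2.npy',allow_pickle=True).item()
for n,k,pts in [('scene',c,[(270,162.3),(280.7,158.3),(295,180.7),(282.3,186)]),('side',b,[(311.7,300),(329.4,300),(337.8,348.9),(320,350)])]:
    P=np.array([ray(k,p,.072) for p in pts]); print(n,P[:,:2].round(3).tolist(),P.mean(0).round(3))
    # light-grey blob
    hsv=cv2.cvtColor(k['color'],cv2.COLOR_RGB2HSV); 
    x0,y0,x1,y1=(264,152,302,198) if n=='scene' else (305,290,345,362)
    s=hsv[y0:y1,x0:x1]; m=((s[...,1]<45)|((s[...,0]>90)&(s[...,1]<80))).astype(np.uint8); m&=(s[...,2]>95).astype(np.uint8)
    cs,_=cv2.findContours(m,0,2); ct=max(cs,key=cv2.contourArea)+[x0,y0]
    Q=np.array([ray(k,p,.06)[:2] for p in ct[:,0]]).astype(np.float32); r=cv2.minAreaRect(Q); print(cv2.contourArea(ct),np.round(r[0],3),np.round(r[1],3),r[2])
c=cam('wrist'); np.save('w4.npy',c,allow_pickle=True); save(c,'w4.png')
print([proj(c,p).round() for p in [(.43,-.25,.072),(.445,-.19,.07)]])
E
```

```text
scene [[0.434, -0.301], [0.402, -0.294], [0.422, -0.205], [0.459, -0.212]] [ 0.429 -0.253  0.072]
428.5 [ 0.428 -0.244] [0.141 0.038] 75.68609619140625
side [[0.425, -0.201], [0.453, -0.212], [0.426, -0.313], [0.4, -0.305]] [ 0.426 -0.258  0.072]
1067.5 [ 0.428 -0.249] [0.133 0.037] 77.17916870117188
[array([320., 481.]), array([338., 418.])]
```

>>> apply_moves:
  rows:
    - {"x": -41,"y": 0,"z": 0,"ax": 0,"ay": 0,"az": 0,"gripper": 0.25}
    - {"x": -41,"y": 0,"z": 0,"ax": 0,"ay": 0,"az": 0,"gripper": 0.25}
    - {"x": -41,"y": 0,"z": 0,"ax": 0,"ay": 0,"az": 0,"gripper": 0.25}
    - {"x": -41,"y": 0,"z": 0,"ax": 0,"ay": 0,"az": 0,"gripper": 0.25}
    - {"x": -41,"y": 0,"z": 0,"ax": 0,"ay": 0,"az": 0,"gripper": 0.25}

```text
clock: 11.55
position: [0.4323, -0.239, 0.2083]
ee_rot: [0.707, 0.707, 0.002, 0.002]
ft_force: [1.4, 0.1, -0.4]
grip_width: 0.747
grasp_force: 0.0
```

>>> apply_moves:
  rows:
    - {"x": -4,"y": 0,"z": 25,"ax": 0,"ay": 0,"az": 7,"gripper": 0.25}
    - {"x": 0,"y": 0,"z": 25,"ax": 0,"ay": 0,"az": 6.5,"gripper": 0.25}
    - {"x": 0,"y": 0,"z": 25,"ax": 0,"ay": 0,"az": 0,"gripper": 0.25}
    - {"x": 0,"y": 0,"z": 0,"ax": 0,"ay": 0,"az": 0,"gripper": 0.25}

```text
clock: 11.88
position: [0.4307, -0.2401, 0.1288]
ee_rot: [0.785, 0.619, -0.0, -0.001]
ft_force: [-0.3, 0.1, -0.3]
grip_width: 0.754
grasp_force: 0.0
```

```bash
python3 - <<'E'
from look import *
to([.430,-.246,.052],-13.5)
E
```

```text
t 11.88 p [ 0.4307 -0.2401  0.1288] yaw_y -13.5 zax [-0.002  0.002 -1.   ] w 0.754 gf 0.0 F [-0.3  0.1 -0.3] tips 0.011 j [-0.42  0.19  0.92  1.98 -0.17  1.06  0.35]
to [0.43, -0.246, 0.052] [-6.0, 0.9, 76.8, ('az', np.float64(-0.0))] min rows 2.0
```

>>> apply_moves:
  rows:
    - {"x": -3,"y": 1,"z": 26,"ax": 0,"ay": 0,"az": 0,"gripper": 0.25}
    - {"x": -3,"y": 0,"z": 26,"ax": 0,"ay": 0,"az": 0,"gripper": 0.25}
    - {"x": 0,"y": 0,"z": 24,"ax": 0,"ay": 0,"az": 0,"gripper": 0.25}
    - {"x": 0,"y": 0,"z": 0,"ax": 0,"ay": 0,"az": 0,"gripper": 0.4}
    - {"x": 0,"y": 0,"z": 0,"ax": 0,"ay": 0,"az": 0,"gripper": 0.5}

```text
clock: 12.3
position: [0.4319, -0.2472, 0.056]
ee_rot: [0.785, 0.619, 0.0, 0.0]
ft_force: [0.5, 0.2, 0.3]
grip_width: 0.502
grasp_force: 0.0
```

>>> apply_moves:
  rows:
    - {"x": 0,"y": 0,"z": 0,"ax": 0,"ay": 0,"az": 0,"gripper": 0.6}
    - {"x": 0,"y": 0,"z": 0,"ax": 0,"ay": 0,"az": 0,"gripper": 1}
    - {"x": 0,"y": 0,"z": 0,"ax": 0,"ay": 0,"az": 0,"gripper": 1}
    - {"x": 0,"y": 0,"z": 0,"ax": 0,"ay": 0,"az": 0,"gripper": 1}
    - {"x": 0,"y": 0,"z": -10,"ax": 0,"ay": 0,"az": 0,"gripper": 1}

```text
clock: 12.72
position: [0.4313, -0.2472, 0.0653]
ee_rot: [0.785, 0.619, 0.001, 0.0]
ft_force: [0.0, -0.5, -1.1]
grip_width: 0.407
grasp_force: 40.2
```

```bash
python3 - <<'E'
from look import *
to([.457,.085,.15],-2.8)
E
```

```text
t 12.72 p [ 0.4313 -0.2472  0.0653] yaw_y -13.5 zax [ 0.001  0.001 -1.   ] w 0.407 gf 40.2 F [ 0.  -0.5 -1.1] tips 0.011 j [-0.33  0.32  0.87  2.02 -0.31  0.93  0.46]
to [0.457, 0.085, 0.15] [329.0, -52.5, -84.5, ('az', np.float64(-10.7))] min rows 9.0
```

>>> apply_moves:
  rows:
    - {"x": 0,"y": 0,"z": -30,"ax": 0,"ay": 0,"az": 0,"gripper": 1}
    - {"x": 0,"y": 0,"z": -35,"ax": 0,"ay": 0,"az": 0,"gripper": 1}
    - {"x": 0,"y": 0,"z": -35,"ax": 0,"ay": 0,"az": 0,"gripper": 1}
    - {"x": 0,"y": 0,"z": 0,"ax": 0,"ay": 0,"az": -5.4,"gripper": 1}
    - {"x": 0,"y": 0,"z": 0,"ax": 0,"ay": 0,"az": -5.3,"gripper": 1}

```text
clock: 13.13
position: [0.4324, -0.248, 0.168]
ee_rot: [0.723, 0.691, 0.002, 0.002]
ft_force: [-0.3, 0.8, -1.7]
grip_width: 0.415
grasp_force: 40.5
```

>>> apply_moves:
  rows:
    - {"x": 38,"y": 1,"z": 0,"ax": 0,"ay": 0,"az": 0,"gripper": 1}
    - {"x": 38,"y": 1,"z": 0,"ax": 0,"ay": 0,"az": 0,"gripper": 1}
    - {"x": 38,"y": 1,"z": 0,"ax": 0,"ay": 0,"az": 0,"gripper": 1}
    - {"x": 38,"y": 1,"z": 0,"ax": 0,"ay": 0,"az": 0,"gripper": 1}
    - {"x": 38,"y": 1,"z": 0,"ax": 0,"ay": 0,"az": 0,"gripper": 1}

```text
clock: 13.55
position: [0.4455, -0.0565, 0.1662]
ee_rot: [0.725, 0.689, 0.002, 0.001]
ft_force: [1.6, -0.5, -1.2]
grip_width: 0.414
grasp_force: 40.4
```

>>> apply_moves:
  rows:
    - {"x": 38,"y": 1,"z": 0,"ax": 0,"ay": 0,"az": 0,"gripper": 1}
    - {"x": 38,"y": 1,"z": 0,"ax": 0,"ay": 0,"az": 0,"gripper": 1}
    - {"x": 38,"y": 1,"z": 0,"ax": 0,"ay": 0,"az": 0,"gripper": 1}
    - {"x": 34,"y": 1,"z": 0,"ax": 0,"ay": 0,"az": 0,"gripper": 1}
    - {"x": 0,"y": 0,"z": 0,"ax": 0,"ay": 0,"az": 0,"gripper": 1}

```text
clock: 13.97
position: [0.4569, 0.0966, 0.1661]
ee_rot: [0.722, 0.692, 0.002, 0.0]
ft_force: [0.3, -0.2, -1.2]
grip_width: 0.411
grasp_force: 40.4
```

```bash
python3 - <<'E'
from look import *
to([.4575,.096,.0235],-2.8)
E
```

```text
t 13.97 p [0.4569 0.0966 0.1661] yaw_y -2.4 zax [ 0.002  0.002 -1.   ] w 0.411 gf 40.4 F [ 0.3 -0.2 -1.2] tips 0.011 j [-0.87  0.02  0.58  1.99 -0.02  1.13 -0.33]
to [0.4575, 0.096, 0.0235] [-0.9, 0.3, 142.6, ('az', np.float64(0.4))] min rows 4.0
```

>>> apply_moves:
  rows:
    - {"x": 0,"y": 0,"z": 40,"ax": 0,"ay": 0,"az": 0,"gripper": 1}
    - {"x": 0,"y": 0,"z": 40,"ax": 0,"ay": 0,"az": 0,"gripper": 1}
    - {"x": 0,"y": 0,"z": 30,"ax": 0,"ay": 0,"az": 0,"gripper": 1}
    - {"x": 0,"y": 0,"z": 18,"ax": 0,"ay": 0,"az": 0,"gripper": 1}
    - {"x": 0,"y": 0,"z": 8,"ax": 0,"ay": 0,"az": 0,"gripper": 1}

```text
clock: 14.38
position: [0.4558, 0.0892, 0.0273]
ee_rot: [0.724, 0.689, -0.001, -0.0]
ft_force: [-0.5, -0.4, -0.4]
grip_width: 0.416
grasp_force: 40.4
```

>>> apply_moves:
  rows:
    - {"x": 0,"y": 0,"z": 3,"ax": 0,"ay": 0,"az": 0,"gripper": 1}
    - {"x": 0,"y": 0,"z": 0,"ax": 0,"ay": 0,"az": 0,"gripper": 1}

```text
clock: 14.55
position: [0.4573, 0.0898, 0.0263]
ee_rot: [0.724, 0.689, 0.001, 0.0]
ft_force: [0.1, 0.4, -0.9]
grip_width: 0.413
grasp_force: 40.4
```

>>> apply_moves:
  rows:
    - {"x": 0,"y": 0,"z": 2,"ax": 0,"ay": 0,"az": 0,"gripper": 1}
    - {"x": 0,"y": 0,"z": 0,"ax": 0,"ay": 0,"az": 0,"gripper": 1}

```text
clock: 14.72
position: [0.458, 0.0901, 0.0249]
ee_rot: [0.724, 0.689, 0.002, 0.0]
ft_force: [0.6, -0.8, 0.5]
grip_width: 0.411
grasp_force: 40.6
```

>>> apply_moves:
  rows:
    - {"x": 0,"y": 0,"z": 1,"ax": 0,"ay": 0,"az": 0,"gripper": 1}
    - {"x": 0,"y": 0,"z": 0,"ax": 0,"ay": 0,"az": 0,"gripper": 1}

```text
clock: 14.88
position: [0.458, 0.0901, 0.0248]
ee_rot: [0.725, 0.689, 0.002, -0.0]
ft_force: [-7.4, -2.3, 24.9]
grip_width: 0.416
grasp_force: 43.6
```

>>> apply_moves:
  rows:
    - {"x": 0,"y": 0,"z": -1,"ax": 0,"ay": 0,"az": 0,"gripper": 1}
    - {"x": 0,"y": 0,"z": 0,"ax": 0,"ay": 0,"az": 0,"gripper": 0.52}
    - {"x": 0,"y": 0,"z": 0,"ax": 0,"ay": 0,"az": 0,"gripper": 0.45}
    - {"x": 0,"y": 0,"z": 0,"ax": 0,"ay": 0,"az": 0,"gripper": 0.4}
    - {"x": 0,"y": 0,"z": 0,"ax": 0,"ay": 0,"az": 0,"gripper": 0.4}

```text
clock: 15.3
position: [0.4566, 0.0898, 0.0234]
ee_rot: [0.724, 0.689, 0.0, -0.0]
ft_force: [1.2, -0.3, 0.2]
grip_width: 0.597
grasp_force: 0.0
```

>>> apply_moves:
  rows:
    - {"x": 0,"y": 0,"z": -15,"ax": 0,"ay": 0,"az": 0,"gripper": 0.4}
    - {"x": 0,"y": 0,"z": -35,"ax": 0,"ay": 0,"az": 0,"gripper": 0.4}
    - {"x": 0,"y": 0,"z": -40,"ax": 0,"ay": 0,"az": 0,"gripper": 0.4}
    - {"x": 0,"y": 0,"z": -40,"ax": 0,"ay": 0,"az": 0,"gripper": 0.6}
    - {"x": 0,"y": 0,"z": -40,"ax": 0,"ay": 0,"az": 0,"gripper": 1}

```text
clock: 15.72
position: [0.4562, 0.0891, 0.1951]
ee_rot: [0.725, 0.689, -0.0, 0.0]
ft_force: [1.2, 0.3, -0.4]
grip_width: 0.328
grasp_force: 0.0
```

```bash
python3 - <<'E'
from look import *
st()
c=cam('side'); b=cam('scene'); w=cam('wrist')
im=np.zeros((600,800,3),np.uint8); 
im[:300,:400]=cv2.resize(b['color'][200:350,240:440],(400,300),interpolation=2)
im[:300,400:]=cv2.resize(c['color'][90:270,200:440],(400,300),interpolation=2)
im[300:,:400]=cv2.resize(w['color'],(400,300)); cv2.imwrite('pics/z5.png',im[:,:,::-1])
for n,k in [('s5',b),('sd5',c),('w5',w)]: np.save(n+'.npy',k,allow_pickle=True)
E
```

```text
t 15.72 p [0.4562 0.0891 0.1951] yaw_y -2.9 zax [-0. -0. -1.] w 0.328 gf 0.0 F [ 1.2  0.3 -0.4] tips 0.011 j [-0.89 -0.01  0.6   1.96  0.01  1.2  -0.34]
```

View pics/z5.png

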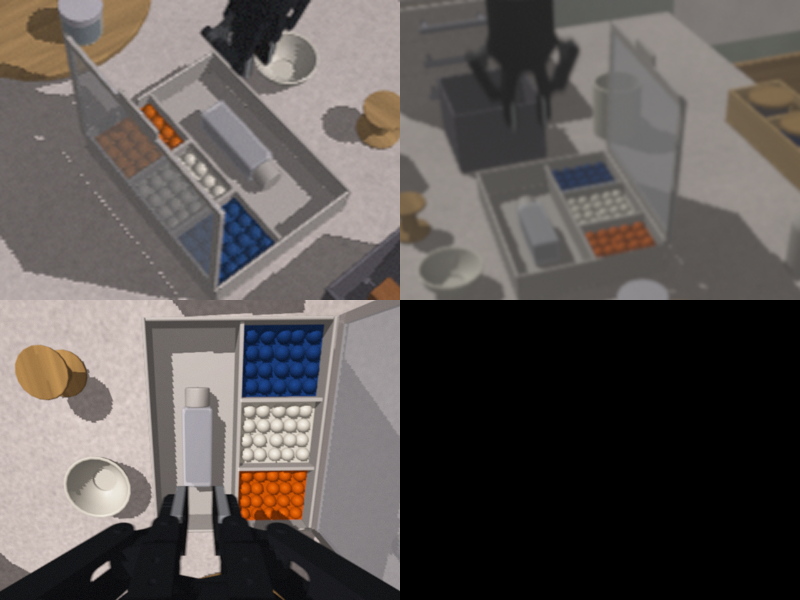

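The tube lies flat in the row, aligned with it. The lid's top corners are at scene px (272.5,220) and (350,302.5), and side px (371,150) and (326,107). I'll triangulate the lid.

```bash
python3 - <<'E'
from look import *
s=np.load('s5.npy',allow_pickle=True).item(); d=np.load('sd5.npy',allow_pickle=True).item(); w=np.load('w5.npy',allow_pickle=True).item()
Pm=lambda c:c['K']@np.hstack([c['Rm'],c['t'][:,None]])
A=np.array([[272.5,220],[350,302.5]]).T; B=np.array([[371,150],[326,107]]).T
X=cv2.triangulatePoints(Pm(s),Pm(d),A,B); X=(X[:3]/X[3]).T; print('lid top corners',X.round(3))
# organiser far rim corner and tube from wrist view (picture pixel = 1.6*crop)
for l,uv,z in [('near rim corner',(147,21),.045),('far rim corner',(334,19),.045),('tube',(184,187),.04),('tube',(211,187),.04),('cap end',(197,87),.035),('row near',(155,230),.045)]: print(l,ray(w,np.array(uv)*1.6,z).round(3))
H=np.array([.605,.089,.045])
print('theta',[round(float(np.arctan2(x[2]-.045,-( (x[:2]-H[:2])@[np.cos(.049),-np.sin(.049)]))),3) for x in X])
to([.672,.079,.33])
E
```

```text
lid top corners [[0.369 0.018 0.555]
 [0.351 0.234 0.545]]
near rim corner [0.413 0.22  0.045]
far rim corner [0.603 0.213 0.045]
tube [0.438 0.034 0.04 ]
tube [0.471 0.033 0.04 ]
cap end [0.46  0.153 0.035]
row near [ 0.398 -0.021  0.045]
theta [1.143, 1.09]
t 15.87 p [0.4582 0.0903 0.1962] yaw_y -2.8 zax [ 0.005  0.003 -1.   ] w 0.069 gf 0.0 F [ 0.1  0.3 -1.5] tips 0.011 j [-0.89 -0.02  0.6   1.96  0.01  1.19 -0.34]
to [0.672, 0.079, 0.33] [-0.2, 214.7, -132.8] min rows 7.0
```

```bash
python3 - <<'E'
from look import *
s=np.load('s5.npy',allow_pickle=True).item(); d=np.load('sd5.npy',allow_pickle=True).item()
ex=np.array([np.cos(.049),-np.sin(.049),0]); ey=np.array([np.sin(.049),np.cos(.049),0]); H=np.array([.605,.089,.045])
for th in [1.45,1.57,1.7]:
    print(th,[(proj(s,H+q*ey*.125+.2*(-np.cos(th)*ex+np.array([0,0,np.sin(th)]))).round(1).tolist(),proj(d,H+q*ey*.125+.2*(-np.cos(th)*ex+np.array([0,0,np.sin(th)]))).round(1).tolist()) for q in (-1,1)])
print('hinge ends',[(proj(s,H+q*ey*.125).round(),proj(d,H+q*ey*.125).round()) for q in (-1,1)])
for n,c,uv,x in [('s',s,(272.5,220),0),('s',s,(350,302.5),0),('d',d,(371,150),0),('d',d,(326,107),0)]: print(n,ray(c,uv,.245).round(3))
E
```

```text
1.45 [([284.1, 209.2], [355.3, 152.4]), ([362.8, 297.7], [314.3, 103.3])]
1.57 [([274.2, 214.3], [367.4, 149.7]), ([352.5, 304.5], [324.4, 101.4])]
1.7 [([263.5, 220.9], [380.1, 148.4]), ([341.0, 312.9], [335.2, 100.6])]
hinge ends [(array([281., 265.]), array([362., 235.])), (array([346., 346.]), array([325., 178.]))]
s [ 0.61  -0.026  0.245]
s [0.612 0.208 0.245]
d [ 0.604 -0.039  0.245]
d [0.602 0.182 0.245]
```

The projections of a lid at 1.57 to 1.6 rad match the seen corners to within a few px. The triangulated points were invalid (z=0.55 is impossible), so I'm dropping them. The lid plane at its top is at x≈0.608, so I'll go over it and down behind.

>>> apply_moves:
  rows:
    - {"x": 0,"y": 0,"z": -34,"ax": 0,"ay": 0,"az": 0,"gripper": 1}
    - {"x": 0,"y": 0,"z": -34,"ax": 0,"ay": 0,"az": 0,"gripper": 1}
    - {"x": 0,"y": 0,"z": -34,"ax": 0,"ay": 0,"az": 0,"gripper": 1}
    - {"x": 0,"y": 0,"z": -34,"ax": 0,"ay": 0,"az": 0,"gripper": 1}
    - {"x": 1,"y": 20,"z": 0,"ax": 0,"ay": 0,"az": 0,"gripper": 1}

```text
clock: 16.28
position: [0.477, 0.0903, 0.3347]
ee_rot: [0.724, 0.69, 0.004, 0.0]
ft_force: [0.6, 1.5, 0.9]
grip_width: 0.001
grasp_force: 0.0
```

>>> apply_moves:
  rows:
    - {"x": 1,"y": 38,"z": 0,"ax": 0,"ay": 0,"az": 0,"gripper": 1}
    - {"x": 1,"y": 38,"z": 0,"ax": 0,"ay": 0,"az": 0,"gripper": 1}
    - {"x": 1,"y": 38,"z": 0,"ax": 0,"ay": 0,"az": 0,"gripper": 1}
    - {"x": 1,"y": 38,"z": 0,"ax": 0,"ay": 0,"az": 0,"gripper": 1}
    - {"x": 1,"y": 35,"z": 0,"ax": 0,"ay": 0,"az": 0,"gripper": 1}

```text
clock: 16.7
position: [0.6653, 0.0858, 0.3267]
ee_rot: [0.724, 0.69, -0.001, -0.001]
ft_force: [-0.5, 0.2, 0.9]
grip_width: -0.003
grasp_force: 0.0
```

```bash
python3 - <<'E'
from look import *
to([.66,.087,.247],-2.8)
E
```

```text
t 16.7 p [0.6653 0.0858 0.3267] yaw_y -2.8 zax [-0.003 -0.001 -1.   ] w -0.003 gf 0.0 F [-0.5  0.2  0.9] tips 0.011 j [-0.65  0.47  0.7   1.21 -0.3   1.56 -0.05]
to [0.66, 0.087, 0.247] [1.0, -5.2, 79.7, ('az', np.float64(0.0))] min rows 2.0
```

>>> apply_moves:
  rows:
    - {"x": 0,"y": 0,"z": 28,"ax": 0,"ay": 0,"az": 0,"gripper": 1}
    - {"x": 0,"y": 0,"z": 28,"ax": 0,"ay": 0,"az": 0,"gripper": 1}
    - {"x": 0,"y": 0,"z": 26,"ax": 0,"ay": 0,"az": 0,"gripper": 1}
    - {"x": 0,"y": -20,"z": 0,"ax": 0,"ay": 0,"az": 0,"gripper": 1}
    - {"x": 0,"y": -23,"z": 0,"ax": 0,"ay": 0,"az": 0,"gripper": 1}

```text
clock: 17.12
position: [0.6194, 0.087, 0.2427]
ee_rot: [0.725, 0.689, -0.003, -0.001]
ft_force: [2.0, 0.5, 0.8]
grip_width: -0.0
grasp_force: 0.7
```

>>> apply_moves:
  rows:
    - {"x": 0,"y": -33,"z": 3,"ax": 0,"ay": 0,"az": 0,"gripper": 1}
    - {"x": 0,"y": -32,"z": 9,"ax": 0,"ay": 0,"az": 0,"gripper": 1}

```text
clock: 17.28
position: [0.5549, 0.0902, 0.234]
ee_rot: [0.725, 0.689, -0.001, 0.0]
ft_force: [2.1, -0.9, 1.3]
grip_width: 0.001
grasp_force: 0.6
```

```bash
python3 - <<'E'
from look import *
to([.525,.09,.2205],-2.8)
E
```

```text
t 17.28 p [0.5549 0.0902 0.234 ] yaw_y -2.9 zax [-0.    -0.002 -1.   ] w 0.001 gf 0.6 F [ 2.1 -0.9  1.3] tips 0.011 j [-0.85  0.23  0.71  1.68 -0.15  1.3  -0.16]
to [0.525, 0.09, 0.2205] [-1.7, -29.9, 13.5, ('az', np.float64(-0.1))] min rows 1.0
```

The contact force of about 2 N matches the hinge, and the tool is exactly on the planned arc. I'll continue.

>>> apply_moves:
  rows:
    - {"x": 0,"y": -30,"z": 14,"ax": 0,"ay": 0,"az": 0,"gripper": 1}
    - {"x": 0,"y": -28,"z": 19,"ax": 0,"ay": 0,"az": 0,"gripper": 1}
    - {"x": 0,"y": -21,"z": 24,"ax": 0,"ay": 0,"az": 0,"gripper": 1}
    - {"x": 0,"y": -17,"z": 27,"ax": 0,"ay": 0,"az": 0,"gripper": 1}

```text
clock: 17.62
position: [0.458, 0.0959, 0.15]
ee_rot: [0.724, 0.69, 0.0, -0.0]
ft_force: [-0.0, 0.2, 1.2]
grip_width: -0.004
grasp_force: 0.5
```

>>> apply_moves:
  rows:
    - {"x": 0,"y": -12,"z": 30,"ax": 0,"ay": 0,"az": 0,"gripper": 1}
    - {"x": 0,"y": -6,"z": 32,"ax": 0,"ay": 0,"az": 0,"gripper": 1}
    - {"x": 0,"y": -1,"z": 20,"ax": 0,"ay": 0,"az": 0,"gripper": 1}
    - {"x": 0,"y": 0,"z": 0,"ax": 0,"ay": 0,"az": 0,"gripper": 1}

```text
clock: 17.95
position: [0.4372, 0.0953, 0.0651]
ee_rot: [0.724, 0.689, -0.004, -0.001]
ft_force: [-0.2, -0.5, -0.4]
grip_width: -0.001
grasp_force: 0.0
```

>>> apply_moves:
  rows:
    - {"x": 0,"y": 0,"z": 3,"ax": 0,"ay": 0,"az": 0,"gripper": 1}
    - {"x": 0,"y": 0,"z": 2,"ax": 0,"ay": 0,"az": 0,"gripper": 1}
    - {"x": 0,"y": 0,"z": 0,"ax": 0,"ay": 0,"az": 0,"gripper": 1}

```text
clock: 18.2
position: [0.4417, 0.0966, 0.0649]
ee_rot: [0.725, 0.689, 0.001, 0.0]
ft_force: [0.0, 0.6, 0.2]
grip_width: -0.001
grasp_force: 0.0
```

```bash
python3 - <<'E'
from look import *
p,M=st(); c=cam('scene'); save(c,'s6.png')
# is the lid down? brightness change where the upright lid stood / over the front row
s=np.load('s5.npy',allow_pickle=True).item()
d=cv2.absdiff(c['color'],s['color']).max(2)
for n,b in [('old lid upper',(285,232,305,250)),('front row',(385,290,405,305))]: print(n,d[b[1]:b[3],b[0]:b[2]].mean())
E
```

```text
t 18.2 p [0.4417 0.0966 0.0649] yaw_y -2.9 zax [ 0.001  0.    -1.   ] w -0.001 gf 0.0 F [0.  0.6 0.2] tips 0.011 j [-0.93  0.16  0.66  2.12 -0.13  0.89 -0.25]
old lid upper 25.519444444444446
front row 40.19
```

>>> apply_moves:
  rows:
    - {"x": 0,"y": 0,"z": 2,"ax": 0,"ay": 0,"az": 0,"gripper": 1}
    - {"x": 0,"y": 0,"z": 2,"ax": 0,"ay": 0,"az": 0,"gripper": 1}
    - {"x": 0,"y": 0,"z": 0,"ax": 0,"ay": 0,"az": 0,"gripper": 1}

```text
clock: 18.5
position: [0.4415, 0.0967, 0.0606]
ee_rot: [0.724, 0.689, 0.001, 0.0]
ft_force: [0.2, 0.1, 1.5]
grip_width: 0.003
grasp_force: 0.4
```

>>> apply_moves:
  rows:
    - {"x": 0,"y": 0,"z": 1.5,"ax": 0,"ay": 0,"az": 0,"gripper": 1}
    - {"x": 0,"y": 0,"z": 0,"ax": 0,"ay": 0,"az": 0,"gripper": 1}
    - {"x": 0,"y": 0,"z": 0,"ax": 0,"ay": 0,"az": 0,"gripper": 1}

```text
clock: 18.75
position: [0.4416, 0.0968, 0.0602]
ee_rot: [0.725, 0.689, 0.001, -0.0]
ft_force: [-7.1, -0.9, 23.2]
grip_width: 0.003
grasp_force: 11.7
```

The press rose to 23 N with the tips at z≈0.049, the top of a shut lid. I'll retract and check the scene.

>>> apply_moves:
  rows:
    - {"x": 0,"y": 0,"z": -10,"ax": 0,"ay": 0,"az": 0,"gripper": 1}
    - {"x": 0,"y": 0,"z": -35,"ax": 0,"ay": 0,"az": 0,"gripper": 1}
    - {"x": 0,"y": 0,"z": -40,"ax": 0,"ay": 0,"az": 0,"gripper": 1}
    - {"x": 0,"y": 0,"z": -40,"ax": 0,"ay": 0,"az": 0,"gripper": 1}
    - {"x": 0,"y": 0,"z": 0,"ax": 0,"ay": 0,"az": 0,"gripper": 1}

```text
clock: 19.17
position: [0.4441, 0.0972, 0.1907]
ee_rot: [0.725, 0.689, 0.005, 0.001]
ft_force: [1.0, 1.0, 0.2]
grip_width: -0.004
grasp_force: 0.0
```

```bash
python3 - <<'E'
from look import *
st(); c=cam('scene'); d=cam('side'); w=cam('wrist'); save(w,'w7.png')
blobs(c,(398,310,500,410),.034,s=80,n=2)
s=np.load('s5.npy',allow_pickle=True).item(); d0=np.load('sd5.npy',allow_pickle=True).item(); i=np.load('scene0.npy',allow_pickle=True).item()
print('lid region now vs before', cv2.absdiff(c['color'],s['color']).max(2)[228:260,280:300].mean(), cv2.absdiff(d['color'],d0['color']).max(2)[130:200,335:360].mean())
# bystanders/jars unchanged since the start
for n,(x0,y0,x1,y1) in dict(mug=(345,388,388,430),glue=(198,262,222,304),jars=(268,192,293,222),jar2=(231,143,256,172)).items(): print(n,np.median(cv2.absdiff(c['color'],i['color']).max(2)[y0:y1,x0:x1]))
# lid near white edge in wrist view: dark->bright edges along the column through y=.1
g=cv2.cvtColor(w['color'],cv2.COLOR_RGB2GRAY)
for y in (.18,.15):
    print(y,[(round(x,3),int(g[int(v),int(u)])) for x in np.arange(.385,.425,.003) for u,v in [proj(w,(x,y,.047))]])
E
```

```text
t 19.17 p [0.4441 0.0972 0.1907] yaw_y -2.9 zax [ 0.008  0.005 -1.   ] w -0.004 gf 0.0 F [1.  1.  0.2] tips 0.011 j [-0.99 -0.05  0.66  2.    0.03  1.18 -0.39]
px [439. 362.] [42. 26.] world [0.478 0.362] [0.085 0.06 ] 89.4
lid region now vs before 23.175 18.865142857142857
mug 2.0
glue 3.0
jars 3.0
jar2 57.0
0.18 [(np.float64(0.385), 166), (np.float64(0.388), 167), (np.float64(0.391), 164), (np.float64(0.394), 168), (np.float64(0.397), 164), (np.float64(0.4), 169), (np.float64(0.403), 169), (np.float64(0.406), 161), (np.float64(0.409), 159), (np.float64(0.412), 161), (np.float64(0.415), 161), (np.float64(0.418), 152), (np.float64(0.421), 153), (np.float64(0.424), 152)]
0.15 [(np.float64(0.385), 169), (np.float64(0.388), 172), (np.float64(0.391), 168), (np.float64(0.394), 162), (np.float64(0.397), 166), (np.float64(0.4), 176), (np.float64(0.403), 166), (np.float64(0.406), 159), (np.float64(0.409), 159), (np.float64(0.412), 157), (np.float64(0.415), 159), (np.float64(0.418), 151), (np.float64(0.421), 153), (np.float64(0.424), 153)]
```

```bash
python3 - <<'E'
from look import *
c=cam('scene'); s=np.load('scene0.npy',allow_pickle=True).item()
for n,(x0,y0,x1,y1) in dict(jar_a=(229,143,258,174),jar_b=(266,192,295,223)).items():
    e=lambda k:cv2.Canny(k['color'],40,100)
    t=cv2.GaussianBlur(e(s)[y0:y1,x0:x1],(5,5),0); g=cv2.GaussianBlur(e(c),(5,5),0)[y0-20:y1+20,x0-20:x1+20]
    print(n,[cv2.minMaxLoc(cv2.matchTemplate(g,t,5))[k] for k in (1,3)])
    h=c['color'][(y0+y1)//2-8,(x0+x1)//2-4:(x0+x1)//2+5].mean(0); print(h.round(), s['color'][(y0+y1)//2-8,(x0+x1)//2-4:(x0+x1)//2+5].mean(0).round())
E
```

```text
jar_a [0.5882313847541809, (20, 20)]
[96. 93. 98.] [162. 157. 164.]
jar_b [0.8222723007202148, (20, 20)]
[160. 155. 163.] [161. 155. 164.]
```

The two jars match at zero offset, so they stand where they stood; jar_a is only in shadow.

```bash
python3 -c "
from workcell import *
print(hand_in())"
```

```text
the job is handed in; nothing more can be done
None
```

I handed the job in after about 19 s of robot time: both offcuts are in the bin, the bead tube lies flat in the front row and the lid is shut; camera checks show the jars, mug and bottle unmoved, and the hand-in gave no verdict.

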